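# Make up a ration set and leave the rejects

## Robot

A 6-joint arm with a two-finger parallel gripper is mounted at the origin on the work surface. World frame = base frame: x ahead of the robot, y to its left, z up, the work surface at z = 0. Lengths are in mm, angles in rad, forces in N, time in s.
With the tool pointing down it reaches from about 350 to 875 mm from the base axis. Payload 4.2 kg.
Tool frame: the origin (TCP) lies midway between the tips of the shut fingers; the grasp point (between the pads) lies 19 mm behind it (arm.grasp_offset is the distance from the TCP to the grasp point, in mm); z points along the fingers, y is the line along which they close (so a half turn about z gives the same grasp; the last joint's range is limited). The gripper opens to 85 mm and grips with 20 to 120 N. Pads are 22 mm wide; open, the fingers measure 114 mm over their backs; the gripper's body (76 mm by 85 mm) begins 54 mm behind the grasp point. The pads swing forward as they close: fully open they stand 13 mm farther back than shut.
Start: joints at [1.452, 0.385, 0.008, 0, -1.194, -0.259], TCP at [230.515, 580.915, 231.312] pointing down, gripper open.
Joint ranges: [-3.14, 3.14], [-1.21, 2.06], [-1.07, 1.41], [-3.16, 2.05], [-2.99, -0.16], [-3.1, 3.1]. Speed limits (rad/s): [2.79, 2.79, 3.14, 3.14, 3.14, 3.14].

## Interface

Orientations are given as a unit quaternion [x, y, z, w].
In Python, from bench import arm gives the robot as it stands. The module is installed in compiled form; this text tells all that it offers.
- The arm moves only by the tool servo_tool, never from a script. Its argument "increments" is a list of rows, each a list of 7 numbers: the opening, from 0 (shut) to 1 (fully open), then the shift along the tool's x, y, z in m, then the turn, a rotation vector about the tool's x, y, z in degrees. In form: [[grip, x, y, z, ax, ay, az], ...]. A call has 1 to 12 rows; each row is the pose to reach, as a shift and turn from the pose commanded when the call began, along the tool's axes at that moment; what a row does not reach only later rows make up. A row lasts 1/8 s, in which the tool goes at most 62.5 mm and 10.7 degrees, less where a joint would pass 70% of its speed; a pose out of reach is approached as far as the arm can. A call with a gripper value outside its range is refused whole. The fingers move at their own pace and stop on an object; the grip force is fixed at half the most. Time passes only in rows, so rows that repeat a pose let the fingers close. It gives the time, the measured TCP pose, the force, the opening and the grip force at its end, in the units of the state.
- arm.read_state(): the state, without advancing time (a new reading comes with each control period).
- arm.get_image(name): name is "scene" or "top" or "wrist"; returns a dict with "color" (400x640x3 uint8, red, green, blue), "fx", "fy", "cx", "cy" (pixels), "rvec" (rotation vector, rad) and "tvec" (3), from world to camera coordinates, as OpenCV has them; the wrist camera has in their place "hand_eye" (4x4, takes a point from camera to tool coordinates, whose origin is the TCP and whose axes are the flange's). Camera axes: x right, y down, z forward; pixel columns grow to the right and rows downward; lengths in mm; the calibration is good to about 2 mm. The wrist camera is an equidistant fisheye: a pixel r from the principal point sees the ray r / f radians off the axis. A picture is of the moment at which its call begins: read the wrist's pose just before it. There is no depth.
- arm.job_done(): hands the job in; it is judged then, once.
Trained networks look in the newest picture that a camera, given by its name, has taken for a name from the list of things; names that differ only in an ending like _2 or _b are one class to them, and where a whole thing is asked for, a point or a joint stands for the part that bears it (a point fixed in the world has none). Each returns a list of dicts, best first, with "p" (0 to 1); they miss things now and then, are a little off and sometimes report something else, mostly with a low value. They report only what shows in the picture. A call takes as long as a camera call. They do not tell look-alikes from the thing itself.
- arm.look_for(camera, thing): "box" ([centre column, centre row, width, height] in pixels, round what is visible of it).
- arm.spot_point(camera, thing): "centre" ([column, row] in pixels: a listed point, or the origin of a listed thing).
The state is a dict: "clock": time; "joints": joint angles; "joint_vel": joint speeds; "joint_efforts": joint torques, N m; "position": TCP position; "ee_rot": TCP orientation; "contact_force": force on the tool from outside, world axes, zero at the start; "wrist_torque": the same for the moment, N m; "gripper_width": finger opening in mm; "grasp_force": force on a finger pad.
Only numpy, scipy, OpenCV 4.12 (cv2) and the standard library are available. Lean on these libraries where they do the work, as an engineer would, in place of code of your own. Each camera call takes 0.05 s, during which the arm holds its last target. There are 200 camera calls.

## Task

Make up one ration set in the steel tray: press the knock-out lever of the bench former down to its stop so that the soup puck rises from its pocket, then lay that puck, the whole noodle block and the whole oat bar each flat in the white portion tray with the recess of its shape. Leave the rejects (broken block, snapped bar, thin puck) where they lie, and set the dry blocks down rather than dropping them, for they crumble.

Things in the scene. Friction and masses are not known exactly. Their poses are not given: they have to be found in the camera images.
- noodle_block: The whole noodle block: a square brown dry-food block, 50 x 50 mm, 30 mm high, about 35 g, loose on the table. Origin: centre of its underside; its x and y axes are square to its sides.
- oat_bar: The whole oat bar: an oblong brown dry-food bar, 66 mm long (its x axis) x 26 mm wide (its y axis), 30 mm high, about 35 g, loose on the table. Origin: centre of its underside.
- soup_puck: The soup puck: round, brown, 50 mm across, 30 mm high, about 40 g. Starts upright in the bench former's round pocket, 1 mm below its flat 130 x 130 mm top face (96 mm above the table). Origin: centre of its underside (65 mm up when seated, 85 mm raised). The former's column and swung-back press arm, up to 290 mm high, stand 125 mm and more behind the pocket axis.
- lever_pad (a point): Top centre of the black treadle (36 x 40 mm) of the former's knock-out lever, 145 mm in front of the pocket axis, nothing above it. Its x axis points towards the pocket. It starts 82 mm above the table; pressed down (about 4 N) it swings to a hard stop at 40 mm, moving under 8 mm fore and aft, tilting 0.42 rad. The puck rises with it, 20 mm in all; the lever stays where left.
- square_tray: White plastic portion tray, 90 x 90 x 14 mm, fixed; three stand in a row, 96 mm apart, in any order, in a shallow steel tray with walls 20 mm high. Origin: centre of its underside, 3 mm above the table. The recess is centred, 10 mm deep, its floor 4 mm above the origin. Recess: square, 66 x 66 mm, along its x and y axes; for the noodle block.
- round_tray: White plastic portion tray, 90 x 90 x 14 mm, fixed; three stand in a row, 96 mm apart, in any order, in a shallow steel tray with walls 20 mm high. Origin: centre of its underside, 3 mm above the table. The recess is centred, 10 mm deep, its floor 4 mm above the origin. Recess: round, 66 mm in diameter; for the soup puck.
- slot_tray: White plastic portion tray, 90 x 90 x 14 mm, fixed; three stand in a row, 96 mm apart, in any order, in a shallow steel tray with walls 20 mm high. Origin: centre of its underside, 3 mm above the table. The recess is centred, 10 mm deep, its floor 4 mm above the origin. Recess: oblong, 82 mm (its x axis) x 42 mm (its y axis); for the oat bar.
- broken_block: Reject: a noodle block like the whole one (50 x 50 x 30 mm) with a corner about 28 x 28 mm broken away, loose on the table. Origin: centre of the 50 mm square's underside.
- snapped_bar: Reject: a short piece of oat bar, 36 x 26 mm, 30 mm high, with one ragged end, loose on the table. Origin: centre of its underside.
- thin_puck: Reject: a thin, short-filled puck, 50 mm in diameter and only 14 mm high, loose on the table. Origin: centre of its underside.
There are look-alikes about, which are no part of the job. Leave any green or purple look-alike of the square_tray alone.

How it is judged (in metres and radians):
On the way:
1. the knock-out lever is pressed down to its stop and the soup puck has risen (height (world z) of lever_pad below 0.045 m and height (world z) of soup_puck above 0.079 m), for 0.1 s.
At the end, for the whole second after the job is handed in: The noodle block lies in the square recess, the soup puck in the round one and the oat bar in the oblong one: within 15 mm of the recess centre, flat (within 0.1 rad) on its floor (underside within 3 mm of it), at rest; the three rejects are within 25 mm of where they lay (horizontal distance between noodle_block and square_tray below 0.015 m and z of noodle_block in the frame of square_tray below 0.007 m and angle between each of noodle_block, soup_puck, oat_bar's own z axis and vertical below 0.1 rad and linear speed of each of noodle_block, soup_puck, oat_bar below 0.02 m/s and horizontal distance between soup_puck and round_tray below 0.015 m and z of soup_puck in the frame of round_tray below 0.007 m and horizontal distance between oat_bar and slot_tray below 0.015 m and z of oat_bar in the frame of slot_tray below 0.007 m and distance of each of broken_block, snapped_bar, thin_puck from where it was at the start of the episode below 0.025 m); the robot touches nothing.
It fails at once if a reject is moved more than 25 mm (distance of any of broken_block, snapped_bar, thin_puck from where it was at the start of the episode above 0.025 m).
It fails at once if a block of the set is dropped (falls free faster than 0.6 m/s, about 18 mm) ((linear speed of noodle_block above 0.6 m/s and contact force between the fingers and noodle_block below 0.05 N) or (linear speed of soup_puck above 0.6 m/s and contact force between the fingers and soup_puck below 0.05 N) or (linear speed of oat_bar above 0.6 m/s and contact force between the fingers and oat_bar below 0.05 N)).
It also fails if it takes over 101 s, if anything falls off the work surface, if the arm or the gripper's body presses on something with over 40 N, if the wrist force passes 120 N, or if a joint passes its speed limit or range.

## Working session

There is one attempt and no reset: what is moved stays moved. The work goes in short steps, Python scripts to look and compute and a tool call to move; the robot and the scene stay as the last step left them, time stands still between calls to the robot, and variables do not carry over. Pictures are saved under pics/ and viewed, at most 14 in all, crops included, and the job is handed in when it is done.

Besides the shell and the picture viewer there is one more tool, called after "Emit:" by a JSON object that holds its "op" and its "data". servo_tool: Moves the arm, as the interface text tells. Its arguments: {"type":"object","properties":{"increments":{"type":"array","items":{"type":"array","items":{"type":"number"}}}},"required":["increments"]}

```bash
mkdir -p pics; cat > h.py <<'E'
import numpy as np, cv2
from bench import arm
def ray(im,px):
    R=cv2.Rodrigues(np.array(im["rvec"],float))[0]; t=np.array(im["tvec"],float).ravel()
    d=R.T@np.array([(px[0]-im["cx"])/im["fx"],(px[1]-im["cy"])/im["fy"],1.]); return -R.T@t,d
def atz(im,px,z):
    o,d=ray(im,px); return o+d*(z-o[2])/d[2]
def save(im,n,crop=None,s=1):
    c=im["color"][:,:,::-1]
    if crop: x0,y0,x1,y1=crop; c=c[y0:y1,x0:x1]
    cv2.imwrite("pics/"+n,cv2.resize(c,None,fx=s,fy=s,interpolation=cv2.INTER_CUBIC))
E
python3 - <<'E'
from h import *
Z=dict(noodle_block=0,oat_bar=0,soup_puck=65,lever_pad=82,square_tray=3,round_tray=3,slot_tray=3,broken_block=0,snapped_bar=0,thin_puck=0)
for cam in("top","scene"):
    im=arm.get_image(cam); save(im,cam+"0.png"); print(cam,"eye",np.round(ray(im,(320,200))[0]))
    for k,z in Z.items():
        for r in arm.spot_point(cam,k)[:3]:
            print(k,round(r["p"],2),np.round(r["centre"]),np.round(atz(im,r["centre"],z)[:2]))
s=arm.read_state(); print(s)
E
```

```text
top eye [ 374.   86. 1243.]
noodle_block 0.68 [364. 126.] [653. -71.]
noodle_block 0.56 [230. 205.] [423. 300.]
noodle_block 0.5 [231. 139.] [609. 303.]
oat_bar 0.51 [297. 164.] [542. 117.]
lever_pad 0.87 [463. 218.] [ 394. -323.]
square_tray 0.82 [171. 218.] [386. 462.]
square_tray 0.61 [231. 203.] [428. 298.]
square_tray 0.56 [208. 269.] [248. 357.]
round_tray 0.9 [229. 173.] [512. 306.]
round_tray 0.75 [465. 220.] [ 390. -354.]
slot_tray 0.9 [231. 140.] [605. 304.]
broken_block 0.72 [377. 166.] [ 538. -108.]
snapped_bar 0.71 [318. 208.] [419.  57.]
thin_puck 0.72 [317. 122.] [660.  64.]
thin_puck 0.41 [232. 170.] [520. 299.]
scene eye [1219. -221.  663.]
noodle_block 0.82 [291. 284.] [659. -62.]
oat_bar 0.92 [335. 231.] [529. 105.]
soup_puck 0.54 [251. 249.] [ 586. -130.]
soup_puck 0.5 [163. 254.] [ 531. -314.]
lever_pad 0.56 [398. 212.] [608. 239.]
square_tray 0.84 [371. 164.] [262. 353.]
square_tray 0.78 [381. 194.] [427. 301.]
square_tray 0.72 [420. 176.] [388. 463.]
round_tray 0.88 [398. 210.] [516. 305.]
slot_tray 0.9 [417. 232.] [614. 302.]
broken_block 0.81 [252. 253.] [ 530. -119.]
snapped_bar 0.48 [306. 209.] [413.  65.]
thin_puck 0.63 [341. 270.] [663.  63.]
{'clock': 1.1, 'joints': array([ 1.45158335e+00,  3.84701943e-01,  7.88732934e-03,  4.65407911e-06,
       -1.19398070e+00, -2.58588143e-01]), 'joint_vel': array([-0.00157356, -0.00131977, -0.00166346,  0.00127396, -0.00047124,
        0.00088301]), 'joint_efforts': array([-1.51217522e-03, -3.92104232e+01,  1.88614511e+01,  4.19043884e+00,
       -3.17542372e-04,  9.00524522e-08]), 'position': array([230.52569621, 580.91138135, 231.30662457]), 'ee_rot': array([ 9.82211441e-01, -1.87778287e-01,  2.12333113e-06, -6.54878973e-07]), 'contact_force': array([ 0.1224577 , -0.29964303, -0.29977219]), 'wrist_torque': array([-0.00106256,  0.00670308,  0.02154445]), 'grasp_force': 0.0, 'gripper_width': 85.25534459805631}
```

```bash
python3 - <<'E'
import cv2
a=cv2.imread("pics/top0.png")[80:310,150:520]; cv2.imwrite("pics/top1.png",cv2.resize(a,(740,460),interpolation=cv2.INTER_CUBIC))
a=cv2.imread("pics/scene0.png")[120:350,60:460]; cv2.imwrite("pics/sc1.png",cv2.resize(a,(800,460),interpolation=cv2.INTER_CUBIC))
E
```

```text
(no output)
```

View pics/top1.png

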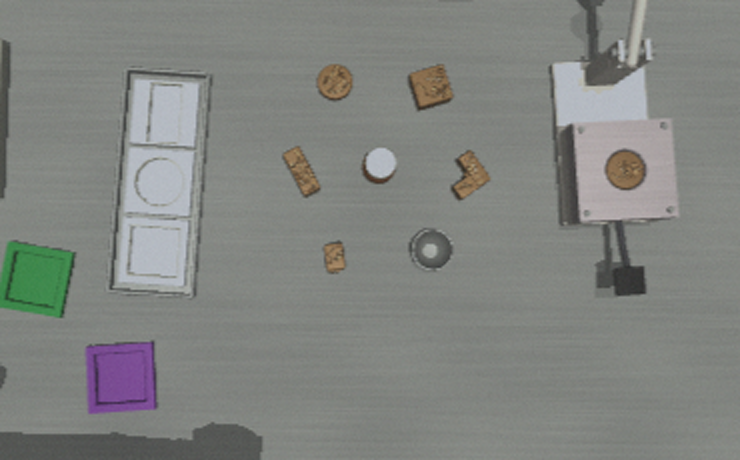

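View pics/sc1.png

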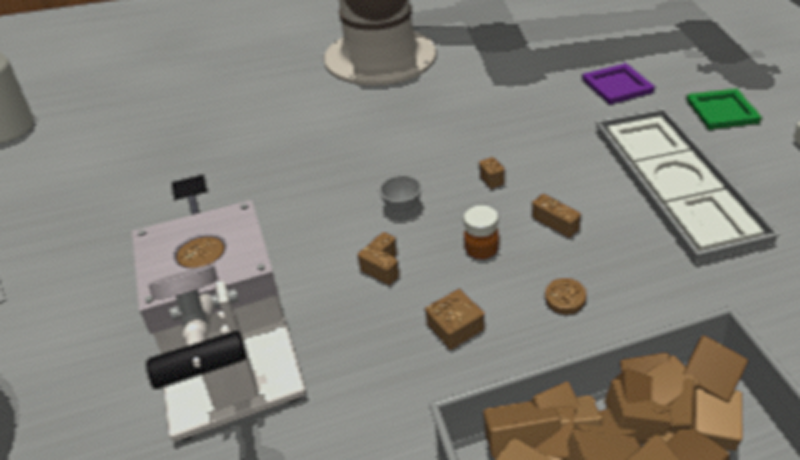

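The top crop (2×, offset 150,80) shows these candidates, in full-image px:
- **Noodle block:** the whole block is at (365,124). Its look-alikes are the broken block (386,168) and the blocks in the far bin.
- **Oat bar:** the whole bar is at (300,166). Its look-alike is the snapped bar (317,208).
- **Puck:** the one I want is in the former at (463,165). Its look-alikes are the thin puck (317,121), the jar (340,162) and the bowl (366,205).
- **Trays:** white slot (233,136), round (230,171) and square (228,206). The green and purple trays are decoys.
- **Lever:** treadle at (465,220).

Next I'll fit the silhouettes for accurate poses.

```bash
cat >> h.py <<'E'
from scipy.optimize import minimize
def proj(im,P):
    return cv2.projectPoints(np.array(P,float),np.array(im["rvec"],float),np.array(im["tvec"],float),np.array([[im["fx"],0,im["cx"]],[0,im["fy"],im["cy"]],[0,0,1.]]),None)[0].reshape(-1,2)
def fit(im,mask,size,z0,z1,x0):
    pts=None
    a,b=size[0]/2,size[1]/2
    m=cv2.resize(mask.astype(np.float32),None,fx=4,fy=4,interpolation=cv2.INTER_LINEAR)>0.5
    def cost(p):
        c,s=np.cos(p[2]/50),np.sin(p[2]/50)
        if size[0]==size[1] and size[2]: q=[(a*np.cos(t),a*np.sin(t)) for t in np.linspace(0,6.28,40)]
        else: q=[(a,b),(-a,b),(-a,-b),(a,-b)]
        P=[(p[0]+u*c-v*s,p[1]+u*s+v*c,z) for u,v in q for z in(z0,z1)]
        h=cv2.convexHull((((proj(im,P)+.5)*4-.5)*16).astype(np.int32))
        r=np.zeros(m.shape,np.uint8); cv2.fillConvexPoly(r,h,1,shift=4)
        r=r>0; return 1-(r&m).sum()/(r|m).sum()
    best=min((minimize(cost,[x0[0],x0[1],50*t],method="Nelder-Mead",options=dict(initial_simplex=[[x0[0],x0[1],50*t],[x0[0]+8,x0[1],50*t],[x0[0],x0[1]+8,50*t],[x0[0],x0[1],50*t+12]])) for t in np.linspace(0,3.14,7)[:-1]),key=lambda r:r.fun)
    return np.round(best.x[:2],1),round(best.x[2]/50,3),round(best.fun,3)
def comp(mask,px):
    n,l,st,c=cv2.connectedComponentsWithStats(mask.astype(np.uint8)); i=l[int(px[1]),int(px[0])]; 
    print("area",st[i]); return l==i
E
python3 - <<'E'
from h import *
im=arm.get_image("top"); c=im["color"].astype(int); print(im["fx"])
brown=(c[:,:,0]-c[:,:,2])>25
for n,px,sz,z in [("noodle",(365,124),(50,50,0),(0,30)),("oat",(300,166),(66,26,0),(0,30)),("thin",(317,121),(50,50,1),(0,14)),("snapped",(317,208),(36,26,0),(0,30)),("broken",(384,168),(50,50,0),(0,30)),("puck",(463,165),(50,50,1),(94,95))]:
    m=comp(brown,px)
    print(n,fit(im,m,sz,*z,atz(im,px,z[1])[:2]))
g=(c.min(2)>165)&(c.max(2)-c.min(2)<30)
m=cv2.morphologyEx(g.astype(np.uint8),cv2.MORPH_CLOSE,np.ones((5,5)))
m=comp(m,(231,150)); print("trays",fit(im,m,(282,90,0),16,17,atz(im,(231,171),17)[:2]))
b=comp(c.max(2)<45,(465,220)); print("pad",fit(im,b,(36,40,0),78,82,atz(im,(465,220),82)[:2]))
# former top face corners via threshold
print([np.round(atz(im,(p[0]/2+150,p[1]/2+80),96)[:2]) for p in((572,125),(671,119),(679,217),(580,222))])
E
```

```text
446.0373334580305
area [355 112  21  21 312]
noodle (array([658. , -71.5]), np.float64(0.39), np.float64(0.199))
area [292 153  18  25 217]
oat (array([535.1, 107.6]), np.float64(3.63), np.float64(0.141))
area [309 112  17  18 235]
thin (array([664.8,  63.1]), np.float64(0.15), np.float64(0.129))
area [312 202  11  14 125]
snapped (array([415.7,  60.3]), np.float64(0.132), np.float64(0.114))
area [377 156  18  23 221]
broken (array([ 532.9, -121.1]), np.float64(0.677), np.float64(0.403))
area [453 156  19  18 274]
puck (array([ 533.5, -316.5]), np.float64(1.567), np.float64(0.058))
area [ 209  120   40  106 3345]
trays (array([517.4, 303.7]), np.float64(-0.049), np.float64(0.043))
area [     0      0    640    400 253358]
pad (array([ 392.7, -326.7]), np.float64(1.039), np.float64(0.999))
[array([ 590., -248.]), array([ 601., -379.]), array([ 471., -387.]), array([ 463., -257.])]
```

The top view gives trays square ≈ (421,308), round (517,304) and slot (613,299), with the row yaw at −0.05. The puck is at (533,−316) and the pad at about (389,−327). I'll start with the oat bar: hover over it and refine with the wrist camera.

```bash
cat >> h.py <<'E'
from scipy.spatial.transform import Rotation as Ro
def goto(x,y,z,yaw):
    s=arm.read_state(); R=Ro.from_quat(s["ee_rot"]).as_matrix(); p=np.array(s["position"])
    y0=np.arctan2(R[1,0],R[0,0]); d=(yaw-y0+np.pi/2)%np.pi-np.pi/2
    Rt=np.array([[np.cos(y0+d),np.sin(y0+d),0],[np.sin(y0+d),-np.cos(y0+d),0],[0,0,-1]]).T
    rv=np.degrees(Ro.from_matrix(R.T@Rt.T).as_rotvec())
    print("shift",np.round(R.T@(np.array([x,y,z])-p)/1000,4),"turn",np.round(rv,1),"yaw",round(y0,3),"j6",round(s["joints"][5],2),"p",np.round(p,1))
E
python3 -c "
from h import *
goto(535,107.6,190,.49)"
```

```text
shift [0.4576 0.3276 0.0413] turn [  0.    0.  -49.7] yaw -0.378 j6 -0.26 p [230.5 580.9 231.3]
```

Emit:
{"op": "servo_tool", "data": {"increments": [[1,0.4576,0.3276,0.0413,0,0,-49.7],[1,0.4576,0.3276,0.0413,0,0,-49.7],[1,0.4576,0.3276,0.0413,0,0,-49.7],[1,0.4576,0.3276,0.0413,0,0,-49.7],[1,0.4576,0.3276,0.0413,0,0,-49.7],[1,0.4576,0.3276,0.0413,0,0,-49.7],[1,0.4576,0.3276,0.0413,0,0,-49.7],[1,0.4576,0.3276,0.0413,0,0,-49.7],[1,0.4576,0.3276,0.0413,0,0,-49.7],[1,0.4576,0.3276,0.0413,0,0,-49.7],[1,0.4576,0.3276,0.0413,0,0,-49.7],[1,0.4576,0.3276,0.0413,0,0,-49.7]]}}

```text
clock: 2.65
position: [534.6, 108.7, 190.3]
ee_rot: [0.97, 0.243, 0.0, -0.0]
contact_force: [0.3, -0.3, 0.3]
gripper_width: 85.6
grasp_force: 0.0
```

```bash
cat >> h.py <<'E'
def wrist(n=None):
    s=arm.read_state(); im=arm.get_image("wrist")
    T=np.eye(4); T[:3,:3]=Ro.from_quat(s["ee_rot"]).as_matrix(); T[:3,3]=s["position"]
    im["T"]=T@np.array(im["hand_eye"]); 
    if n: save(im,n)
    return im
def watz(im,px,z):
    u=np.array([px[0]-im["cx"],px[1]-im["cy"]]); r=np.hypot(*u); th=r/im["fx"]
    d=im["T"][:3,:3]@np.array([*(np.sin(th)*u/max(r,1e-9)),np.cos(th)]); o=im["T"][:3,3]; return o+d*(z-o[2])/d[2]
def rect(im,n=None):
    pass
E
python3 - <<'E'
from h import *
im=wrist("w1.png"); print(im["T"].round(2),im["fx"],im["cx"],im["cy"])
for k,z in(("oat_bar",0),("thin_puck",0),("snapped_bar",0)):
    for r in arm.spot_point("wrist",k)[:2]: print(k,round(r["p"],2),np.round(r["centre"]),np.round(watz(im,r["centre"],z)))
goto(535,107.6,190,.49)
E
```

```text
[[ 4.7000e-01 -8.5000e-01 -2.3000e-01  5.9234e+02]
 [-8.8000e-01 -4.5000e-01 -1.2000e-01  1.4012e+02]
 [-0.0000e+00  2.6000e-01 -9.7000e-01  3.3159e+02]
 [ 0.0000e+00  0.0000e+00  0.0000e+00  1.0000e+00]] 309.70691628693146 314.57627508589013 195.42780695153257
oat_bar 0.79 [317. 174.] [536. 107.   0.]
oat_bar 0.5 [307. 275.] [421.  59.  -0.]
thin_puck 0.85 [403.  93.] [660.  68.   0.]
snapped_bar 0.83 [305. 276.] [417.  60.   0.]
snapped_bar 0.73 [194.  36.] [612. 303.   0.]
shift [-0.0002  0.0012  0.0003] turn [-0.  -0.   0.1] yaw 0.492 j6 1.56 p [534.6 108.7 190.3]
```

View pics/w1.png

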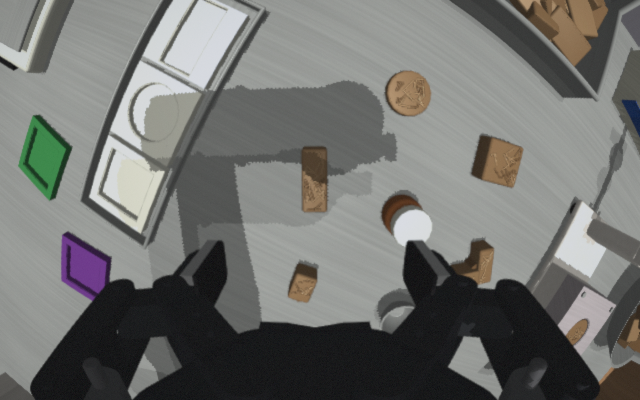

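The wrist picture shows the whole oat bar at (314,180), aligned with the tool. The fingers straddle it, the jar is at (408,222), and the noodle block is at (498,161).

```bash
python3 - <<'E'
from h import *
im=wrist(); c=im["color"].astype(int)
hsv=cv2.cvtColor(im["color"],cv2.COLOR_RGB2HSV); m=(hsv[:,:,1]>85)&(hsv[:,:,0]<25)
def face(px,z):
    k=comp(m,px).astype(np.uint8); q=cv2.findContours(k,0,1)[0][0].reshape(-1,2)
    P=np.array([watz(im,p,z)[:2] for p in q],np.float32); r=cv2.minAreaRect(P); print(px,r)
face((314,190),30);face((498,161),30);face((483,265),30)
print([np.round(watz(im,p,30)) for p in((303,148),(327,148),(303,212),(327,212))])
# snapped tray corners
print([np.round(watz(im,p,17)) for p in((149,113),(176,85),(165,45))])
goto(535,107.6,10,.49)
E
```

```text
area [ 302  147   25   65 1532]
(314, 190) ((534.82275390625, 110.18367004394531), (65.44623565673828, 23.94771957397461), 28.602235794067383)
area [ 472  137   51   50 1796]
(498, 161) ((651.5465087890625, -59.77382278442383), (47.785987854003906, 61.752227783203125), 16.877220153808594)
area [ 452  241   41   43 1021]
(483, 265) ((539.5906982421875, -115.0905532836914), (63.994789123535156, 49.42746353149414), 85.962890625)
[array([558., 135.,  30.]), array([569., 114.,  30.]), array([500., 104.,  30.]), array([511.,  82.,  30.])]
[array([515., 307.,  17.]), array([556., 289.,  17.]), array([590., 323.,  17.])]
shift [-0.0002  0.001   0.1802] turn [-0.  -0.   0.1] yaw 0.491 j6 1.56 p [534.7 108.5 190.2]
```

Emit:
{"op": "servo_tool", "data": {"increments": [[0.6,0,0,0.05,0,0,0],[0.6,0,0,0.1,0,0,0],[0.6,0,0,0.14,0,0,0],[0.6,0,0,0.165,0,0,0],[0.6,0,0,0.179,0,0,0],[0.6,0,0,0.179,0,0,0],[0,0,0,0.179,0,0,0],[0,0,0,0.179,0,0,0],[0,0,0,0.179,0,0,0],[0,0,0,0.179,0,0,0],[0,0,0,0.179,0,0,0],[0,0,0,0.179,0,0,0]]}}

```text
clock: 4.4
position: [536.1, 108.2, 12.5]
ee_rot: [0.97, 0.243, 0.002, -0.0]
contact_force: [-1.6, 0.9, 5.7]
gripper_width: 24.7
grasp_force: 61.2
```

Emit:
{"op": "servo_tool", "data": {"increments": [[0,0,0,-0.02,0,0,0],[0,0,0,-0.06,0,0,0],[0,0,0,-0.1,0,0,0],[0,0,0,-0.1,0,0,0]]}}

```text
clock: 4.9
position: [537.0, 108.5, 114.6]
ee_rot: [0.97, 0.243, 0.004, -0.001]
contact_force: [-1.0, -0.3, -1.5]
gripper_width: 24.7
grasp_force: 60.5
```

```bash
python3 - <<'E'
from h import *
goto(613,299,111,-.049)
im=wrist("w2.png"); s=arm.read_state(); print(s["gripper_width"],s["grasp_force"])
for k in("slot_tray","round_tray","square_tray"):
    for r in arm.spot_point("wrist",k)[:2]: print(k,round(r["p"],2),np.round(r["centre"]),np.round(watz(im,r["centre"],3)))
E
```

```text
shift [ 0.1566 -0.1324  0.0049] turn [-0.1 -0.5 30.9] yaw 0.49 j6 1.56 p [537.  108.5 114.6]
24.723086610173713 60.494123697280884
slot_tray 0.74 [161.  23.] [611. 303.   3.]
slot_tray 0.65 [527. 176.] [652. -69.   3.]
round_tray 0.64 [121. 117.] [517. 303.   3.]
square_tray 0.92 [ 91. 198.] [425. 311.   3.]
square_tray 0.6 [  8. 170.] [382. 466.   3.]
```

Emit:
{"op": "servo_tool", "data": {"increments": [[0,0.157,-0.132,-0.005,0,0,30.9],[0,0.157,-0.132,-0.005,0,0,30.9],[0,0.157,-0.132,-0.005,0,0,30.9],[0,0.157,-0.132,-0.005,0,0,30.9],[0,0.157,-0.132,-0.005,0,0,30.9],[0,0.157,-0.132,-0.005,0,0,30.9],[0,0.157,-0.132,-0.005,0,0,30.9]]}}

```text
clock: 5.98
position: [611.1, 296.4, 116.1]
ee_rot: [1.0, -0.025, -0.0, 0.0]
contact_force: [-0.4, -0.0, -0.8]
gripper_width: 24.5
grasp_force: 60.5
```

```bash
python3 - <<'E'
from h import *
goto(613,299,20,-.049)
im=wrist("w3.png")
for k in("slot_tray","round_tray","square_tray"):
    for r in arm.spot_point("wrist",k)[:2]: print(k,round(r["p"],2),np.round(r["centre"]),np.round(watz(im,r["centre"],3)))
E
```

```text
shift [ 0.0018 -0.0027  0.0961] turn [ 0.   0.  -0.1] yaw -0.051 j6 0.83 p [611.1 296.4 116.1]
slot_tray 0.88 [310. 190.] [613. 301.   3.]
round_tray 0.46 [615. 234.] [ 532. -110.    3.]
```

View pics/w3.png

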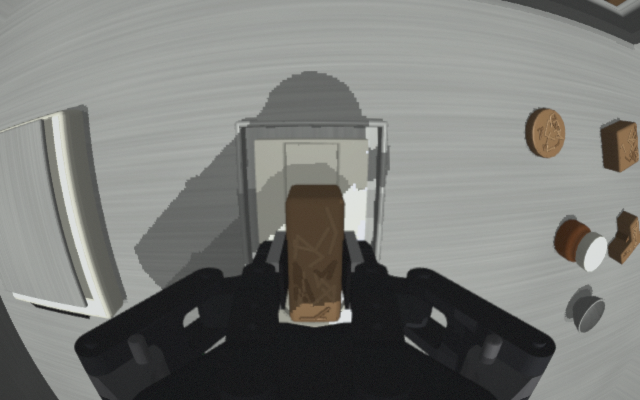

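The oat bar is held level in line with the slot, whose far edge runs from (285,143) to (340,143). Checking those corners against the fit.

```bash
python3 - <<'E'
from h import *
im=wrist()
print([np.round(watz(im,p,17)) for p in((285,143),(340,143),(253,139),(367,139))])
goto(613,299,20,-.049)
E
```

```text
[array([656., 319.,  17.]), array([653., 276.,  17.]), array([660., 344.,  17.]), array([656., 255.,  17.])]
shift [ 0.0014 -0.0016  0.0964] turn [-0.  -0.  -0.1] yaw -0.05 j6 0.83 p [611.5 297.4 116.4]
```

Emit:
{"op": "servo_tool", "data": {"increments": [[0,0.0015,-0.002,0.03,0,0,0],[0,0.0015,-0.002,0.06,0,0,0],[0,0.0015,-0.002,0.08,0,0,0],[0,0.0015,-0.002,0.088,0,0,0],[0,0.0015,-0.002,0.093,0,0,0],[0,0.0015,-0.002,0.096,0,0,0],[0,0.0015,-0.002,0.097,0,0,0],[0,0.0015,-0.002,0.097,0,0,0]]}}

```text
clock: 7.22
position: [613.4, 300.1, 19.6]
ee_rot: [1.0, -0.025, 0.0, -0.0]
contact_force: [-0.1, -0.6, 0.4]
gripper_width: 24.4
grasp_force: 60.6
```

Emit:
{"op": "servo_tool", "data": {"increments": [[0,0,0,0.001,0,0,0],[0,0,0,0.0015,0,0,0],[0.5,0,0,0.0015,0,0,0],[0.5,0,0,0.0015,0,0,0],[0.5,0,0,0.0015,0,0,0],[0.5,0,0,-0.01,0,0,0],[0.5,0,0,-0.03,0,0,0],[0.5,0,0,-0.08,0,0,0],[0.5,0,0,-0.13,0,0,0],[0.5,0,0,-0.17,0,0,0]]}}

```text
clock: 8.48
position: [613.6, 300.1, 192.6]
ee_rot: [1.0, -0.025, 0.001, -0.001]
contact_force: [0.8, 0.8, -0.2]
gripper_width: 42.6
grasp_force: 0.0
```

```bash
python3 - <<'E'
from h import *
im=wrist("w4.png")
for k in("oat_bar","slot_tray","round_tray"):
    for r in arm.spot_point("wrist",k)[:2]: print(k,round(r["p"],2),np.round(r["centre"]),np.round(watz(im,r["centre"],7 if k=="oat_bar" else 3)))
goto(655,-68,190,.37)
E
```

```text
oat_bar 0.9 [315. 179.] [609. 301.   7.]
round_tray 0.94 [315. 258.] [514. 306.   3.]
shift [6.010e-02 3.656e-01 1.000e-04] turn [ -0.1  -0.1 -24.1] yaw -0.05 j6 0.83 p [613.2 300.1 190.8]
```

View pics/w4.png

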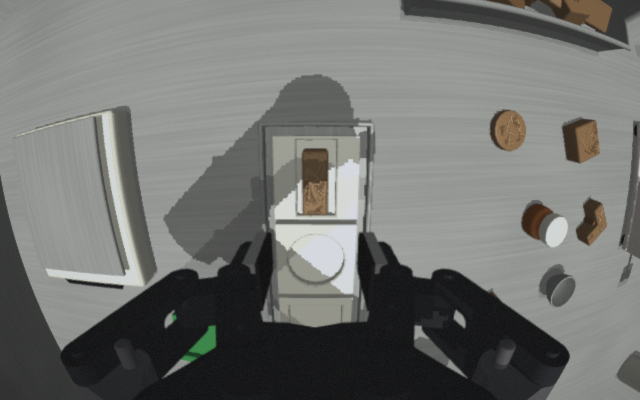

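The oat bar lies flat in the slot, centred at (315,182). Next, the noodle block.

Emit:
{"op": "servo_tool", "data": {"increments": [[1,0.06,0.365,0,0,0,-24],[1,0.06,0.365,0,0,0,-24],[1,0.06,0.365,0,0,0,-24],[1,0.06,0.365,0,0,0,-24],[1,0.06,0.365,0,0,0,-24],[1,0.06,0.365,0,0,0,-24],[1,0.06,0.365,0,0,0,-24],[1,0.06,0.365,0,0,0,-24],[1,0.06,0.365,0,0,0,-24],[1,0.06,0.365,0,0,0,-24]]}}

```text
clock: 9.93
position: [654.8, -66.3, 188.9]
ee_rot: [0.983, 0.185, -0.0, -0.0]
contact_force: [-1.2, 0.0, 0.7]
gripper_width: 85.1
grasp_force: 0.0
```

```bash
cat >> h.py <<'E'
def wproj(im,P):
    q=(np.c_[np.array(P,float),np.ones(len(P))]@np.linalg.inv(im["T"]).T)[:,:3]
    r=np.hypot(q[:,0],q[:,1]); th=np.arctan2(r,q[:,2]); return np.c_[im["cx"]+im["fx"]*th*q[:,0]/r,im["cy"]+im["fx"]*th*q[:,1]/r]
E
python3 - <<'E'
from h import *
im=wrist("w5.png"); h.proj=0 if 0 else None if 0 else 0 if False else None if False else None
E
sed -i 's/^def proj(im,P):/def proj(im,P):\n    if "T" in im: return wproj(im,P)/' h.py
python3 - <<'E'
from h import *
im=wrist("w5.png"); hsv=cv2.cvtColor(im["color"],cv2.COLOR_RGB2HSV); m=(hsv[:,:,1]>85)&(hsv[:,:,0]<25)
for r in arm.spot_point("wrist","noodle_block")[:2]: print(round(r["p"],2),np.round(r["centre"]),np.round(watz(im,r["centre"],0)))
px=wproj(im,[(655,-68,30)])[0]; print(px)
k=comp(m,px); f=fit(im,k,(50,50,0),0,30,(655,-68)); print(f)
goto(*f[0],8,f[1])
E
```

```text
0.97 [317. 177.] [653. -70.   0.]
0.48 [ 53. 117.] [607. 307.   0.]
[316.76580829 181.05813031]
area [ 293  154   50   51 2337]
(array([654.7, -69. ]), np.float64(1.832), np.float64(0.122))
shift [-0.001   0.002   0.1811] turn [  0.   -0.  -83.7] yaw 0.37 j6 1.8 p [654.9 -66.8 189.1]Traceback (most recent call last):
  File "<stdin>", line 2, in <module>
NameError: name 'h' is not defined
```

View pics/w5.png

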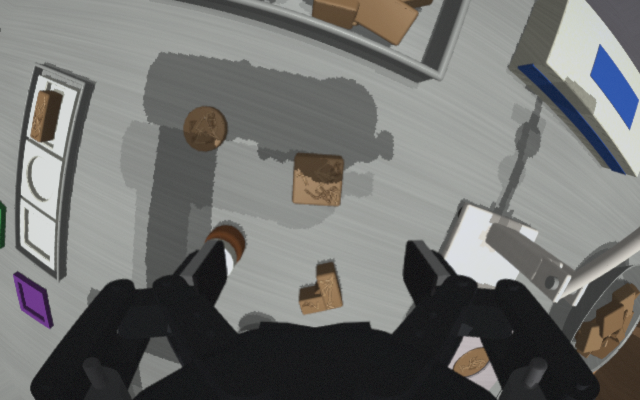

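The noodle block is whole, centred at about (318,180), and clear of the thin puck and the broken block. The fit gives (654.7,−69) with yaw 0.26.

Emit:
{"op": "servo_tool", "data": {"increments": [[1,-0.001,0.002,0.05,0,0,6.2],[1,-0.001,0.002,0.1,0,0,6.2],[1,-0.001,0.002,0.14,0,0,6.2],[1,-0.001,0.002,0.165,0,0,6.2],[1,-0.001,0.002,0.18,0,0,6.2],[1,-0.001,0.002,0.18,0,0,6.2],[0,-0.001,0.002,0.18,0,0,6.2],[0,-0.001,0.002,0.18,0,0,6.2],[0,-0.001,0.002,0.18,0,0,6.2],[0,-0.001,0.002,0.18,0,0,6.2],[0,-0.001,0.002,0.18,0,0,6.2]]}}

```text
clock: 11.45
position: [656.0, -69.8, 10.9]
ee_rot: [0.991, 0.13, 0.002, 0.0]
contact_force: [-0.7, 0.8, 5.9]
gripper_width: 48.8
grasp_force: 62.3
```

Emit:
{"op": "servo_tool", "data": {"increments": [[0,0,0,-0.02,0,0,0],[0,0,0,-0.06,0,0,0],[0,0,0,-0.12,0,0,0],[0,0,0,-0.12,0,0,0]]}}

```text
clock: 11.95
position: [658.1, -69.8, 135.4]
ee_rot: [0.991, 0.13, 0.006, 0.001]
contact_force: [-0.1, 0.6, -1.1]
gripper_width: 48.6
grasp_force: 61.7
```

```bash
python3 -c "
from h import *
goto(421.6,308.5,130,-.049)"
```

```text
shift [-0.1306 -0.4267  0.0026] turn [ 0.1 -0.7 17.8] yaw 0.262 j6 1.69 p [658.1 -69.8 135.4]
```

Emit:
{"op": "servo_tool", "data": {"increments": [[0,-0.13,-0.427,0,0,0,17.8],[0,-0.13,-0.427,0,0,0,17.8],[0,-0.13,-0.427,0,0,0,17.8],[0,-0.13,-0.427,0,0,0,17.8],[0,-0.13,-0.427,0,0,0,17.8],[0,-0.13,-0.427,0,0,0,17.8],[0,-0.13,-0.427,0,0,0,17.8],[0,-0.13,-0.427,0,0,0,17.8],[0,-0.13,-0.427,0,0,0,17.8],[0,-0.13,-0.427,0,0,0,17.8],[0,-0.13,-0.427,0,0,0,17.8]]}}

```text
clock: 13.32
position: [419.5, 307.9, 128.8]
ee_rot: [1.0, -0.026, -0.0, 0.0]
contact_force: [0.3, -0.0, -0.3]
gripper_width: 49.2
grasp_force: 61.9
```

```bash
python3 - <<'E'
from h import *
im=wrist("w6.png"); 
for k in("square_tray","round_tray","noodle_block"):
    for r in arm.spot_point("wrist",k)[:2]: print(k,round(r["p"],2),np.round(r["centre"]),np.round(watz(im,r["centre"],3)))
goto(421.6,308.5,18,-.049)
E
```

```text
square_tray 0.92 [311. 185.] [423. 311.   3.]
square_tray 0.6 [160. 233.] [382. 468.   3.]
round_tray 0.93 [314.  79.] [515. 304.   3.]
noodle_block 0.98 [317. 240.] [369. 309.   3.]
shift [ 2.30e-03 -1.00e-04  1.11e-01] turn [-0.   0.  -0.1] yaw -0.051 j6 0.57 p [419.3 308.5 129. ]
```

View pics/w6.png

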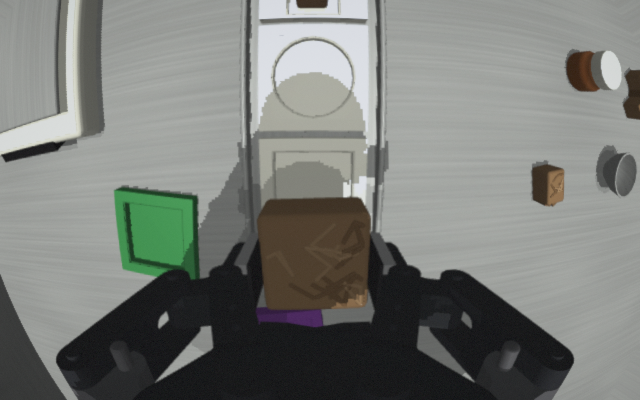

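The block is held square over the square recess, whose far edge runs from (273,152) to (353,152). Lowering it in.

Emit:
{"op": "servo_tool", "data": {"increments": [[0,0.0023,0,0.04,0,0,0],[0,0.0023,0,0.07,0,0,0],[0,0.0023,0,0.09,0,0,0],[0,0.0023,0,0.1,0,0,0],[0,0.0023,0,0.106,0,0,0],[0,0.0023,0,0.109,0,0,0],[0,0.0023,0,0.11,0,0,0],[0,0.0023,0,0.11,0,0,0]]}}

```text
clock: 14.52
position: [421.4, 309.2, 19.4]
ee_rot: [1.0, -0.025, 0.0, -0.0]
contact_force: [0.0, 0.4, -1.4]
gripper_width: 48.3
grasp_force: 61.8
```

Emit:
{"op": "servo_tool", "data": {"increments": [[0,0,0,0.001,0,0,0],[0,0,0,0.002,0,0,0],[0,0,0,0.003,0,0,0],[0,0,0,0.003,0,0,0]]}}

```text
clock: 15.02
position: [421.3, 309.2, 17.8]
ee_rot: [1.0, -0.024, 0.0, -0.0]
contact_force: [-3.4, -1.0, 12.1]
gripper_width: 49.0
grasp_force: 63.1
```

Contact at 12 N, so the block is seated. I'll release it and go to the lever hover via a safe height.

Emit:
{"op": "servo_tool", "data": {"increments": [[0.75,0,0,0,0,0,0],[0.75,0,0,0,0,0,0],[0.75,0,0,0,0,0,0],[0.75,0,0,-0.01,0,0,0],[0.75,0,0,-0.03,0,0,0],[0.75,0,0,-0.08,0,0,0],[0.75,0,0,-0.13,0,0,0],[0.75,0,0,-0.172,0,0,0],[0.75,0,0,-0.172,0,0,0]]}}

```text
clock: 16.15
position: [422.7, 310.6, 192.6]
ee_rot: [1.0, -0.025, 0.003, -0.004]
contact_force: [-0.4, 0.4, -0.6]
gripper_width: 64.3
grasp_force: 0.0
```

```bash
python3 - <<'E'
from h import *
im=wrist("w7.png")
for k in("noodle_block",):
    for r in arm.spot_point("wrist",k)[:2]: print(k,round(r["p"],2),np.round(r["centre"]),np.round(watz(im,r["centre"],7)))
hsv=cv2.cvtColor(im["color"],cv2.COLOR_RGB2HSV); m=(hsv[:,:,1]>85)&(hsv[:,:,0]<25)
print(fit(im,comp(m,wproj(im,[(421,309,37)])[0]),(50,50,0),7,37,(421,309)))
goto(389,-327,190,.07)
E
```

```text
area [ 292  157   50   51 2376]
(array([419.3, 310.2]), np.float64(-0.028), np.float64(0.124))
shift [-1.000e-04  6.366e-01 -2.200e-03] turn [-0.1 -0.  -6.9] yaw -0.05 j6 0.58 p [420.9 308.8 188.5]
```

Emit:
{"op": "servo_tool", "data": {"increments": [[0,0,0.637,0,0,0,-6.9],[0,0,0.637,0,0,0,-6.9],[0,0,0.637,0,0,0,-6.9],[0,0,0.637,0,0,0,-6.9],[0,0,0.637,0,0,0,-6.9],[0,0,0.637,0,0,0,-6.9],[0,0,0.637,0,0,0,-6.9],[0,0,0.637,0,0,0,-6.9],[0,0,0.637,0,0,0,-6.9],[0,0,0.637,0,0,0,-6.9],[0,0,0.637,0,0,0,-6.9],[0,0,0.637,0,0,0,-6.9]]}}

```text
clock: 17.75
position: [388.5, -327.3, 186.5]
ee_rot: [0.999, 0.034, -0.001, -0.001]
contact_force: [0.0, 0.5, 0.2]
gripper_width: 0.0
grasp_force: 0.0
```

```bash
python3 - <<'E'
from h import *
im=wrist("w8.png")
for k,z in(("lever_pad",82),("soup_puck",65)):
    for r in arm.spot_point("wrist",k)[:2]: print(k,round(r["p"],2),np.round(r["centre"]),np.round(watz(im,r["centre"],z)))
goto(389,-327,90,.07)
E
```

```text
soup_puck 0.72 [315.  29.] [ 527. -317.   65.]
shift [-0.0004  0.0011  0.0977] turn [-0.   0.   0.1] yaw 0.072 j6 2.02 p [ 389.4 -325.9  187.7]
```

View pics/w8.png

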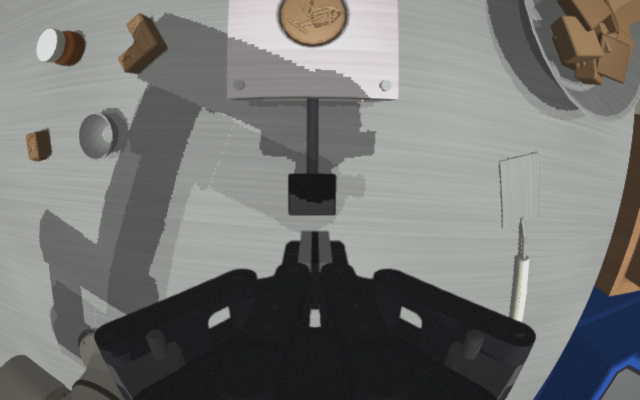

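The treadle is at (312,193), its top spanning rows 174–213. The puck is at (313,10).

```bash
python3 - <<'E'
from h import *
im=wrist()
print([np.round(watz(im,p,82)) for p in((289,175),(336,174),(290,213),(336,213),(312,193))])
goto(389,-327,90,.07)
E
```

```text
[array([ 404., -303.,   82.]), array([ 408., -341.,   82.]), array([ 372., -306.,   82.]), array([ 374., -344.,   82.]), array([ 390., -323.,   82.])]
shift [-0.0007  0.0011  0.098 ] turn [-0.   0.   0.2] yaw 0.073 j6 2.02 p [ 389.7 -325.9  188. ]
```

Emit:
{"op": "servo_tool", "data": {"increments": [[0,0,-0.0025,0.05,0,0,0],[0,0,-0.0025,0.09,0,0,0],[0,0,-0.0025,0.1,0,0,0],[0,0,-0.0025,0.108,0,0,0],[0,0,-0.0025,0.116,0,0,0],[0,0,-0.0025,0.124,0,0,0],[0,0,-0.0025,0.132,0,0,0],[0,0,-0.0025,0.138,0,0,0],[0,0,-0.0025,0.142,0,0,0],[0,0,-0.0025,0.145,0,0,0]]}}

```text
clock: 19.2
position: [387.8, -324.9, 44.6]
ee_rot: [0.999, 0.036, -0.002, -0.0]
contact_force: [-9.9, 2.9, 21.9]
gripper_width: -0.2
grasp_force: 11.8
```

Emit:
{"op": "servo_tool", "data": {"increments": [[0,0,0,0.002,0,0,0],[0,0,0,0.003,0,0,0],[0,0,0,0.003,0,0,0],[0,0,0,0.003,0,0,0]]}}

```text
clock: 19.7
position: [387.8, -325.0, 44.4]
ee_rot: [0.999, 0.036, -0.001, 0.0]
contact_force: [-11.3, 4.5, 26.2]
gripper_width: -0.0
grasp_force: 14.4
```

```bash
python3 - <<'E'
from h import *
im=arm.get_image("scene"); save(im,"s2.png",(90,180,250,300),4)
for k,z in(("lever_pad",40),("soup_puck",85)):
    for r in arm.spot_point("scene",k)[:2]: print(k,round(r["p"],2),np.round(r["centre"]),np.round(atz(im,r["centre"],z)))
im=arm.get_image("top"); c=im["color"].astype(int); m=comp((c[:,:,0]-c[:,:,2])>25,(463,165))
for z in(95,115): print(z,fit(im,m,(50,50,1),z-1,z,(533,-316)))
E
```

```text
lever_pad 0.46 [161. 223.] [ 381. -317.   40.]
soup_puck 0.72 [162. 245.] [ 521. -311.   85.]
soup_puck 0.49 [306. 210.] [518.  28.  85.]
area [456 155  19  19 283]
95 (array([ 536. , -323.7]), np.float64(0.068), np.float64(0.049))
115 (array([ 533. , -316.4]), np.float64(2.661), np.float64(0.061))
```

View pics/s2.png

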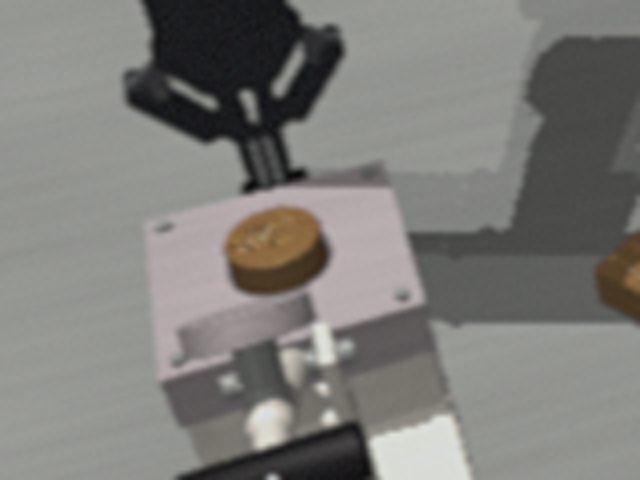

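The puck stands raised at about (270,250) in the 4× crop, and its outline fits z=115 at the same axis as before. The lever is at its stop. Lifting off and hovering over the puck.

Emit:
{"op": "servo_tool", "data": {"increments": [[0,0,0,-0.05,0,0,0],[0,0,0,-0.1,0,0,0],[0,0,0,-0.155,0,0,0],[1,0.05,0,-0.175,0,0,0],[1,0.11,0,-0.175,0,0,0],[1,0.144,0,-0.175,0,0,0],[1,0.144,0,-0.175,0,0,0],[1,0.144,0,-0.175,0,0,0]]}}

```text
clock: 20.9
position: [532.7, -314.5, 215.7]
ee_rot: [0.999, 0.035, 0.0, 0.0]
contact_force: [0.2, 0.4, 0.4]
gripper_width: 85.4
grasp_force: 0.0
```

```bash
python3 - <<'E'
from h import *
im=wrist("w9.png"); hsv=cv2.cvtColor(im["color"],cv2.COLOR_RGB2HSV); m=(hsv[:,:,1]>85)&(hsv[:,:,0]<25)
px=wproj(im,[(533,-316,115)])[0];print(px)
print(fit(im,comp(m,px),(50,50,1),96,115,(533,-316)))
goto(533.5,-316.5,98,.07)
E
```

```text
[317.17772436 195.67118227]
area [ 287  163   58   61 2735]
(array([ 532.3, -315.3]), np.float64(2.311), np.float64(0.104))
shift [0.0009 0.0019 0.1178] turn [ 0. -0.  0.] yaw 0.07 j6 1.91 p [ 532.3 -314.6  215.8]
```

View pics/w9.png

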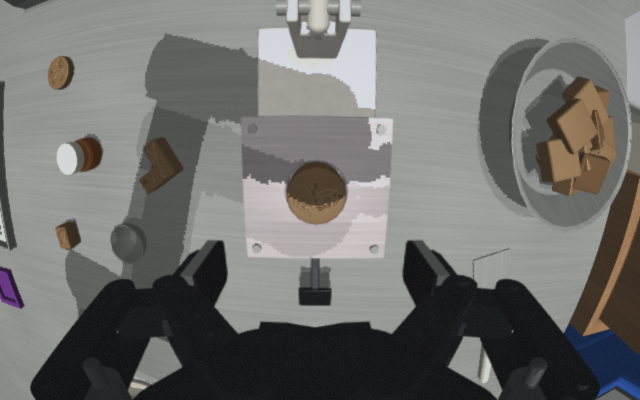

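The puck is centred at (316,193), the column is clear at the top, and the lever stays down. Grasping the puck.

Emit:
{"op": "servo_tool", "data": {"increments": [[1,0.001,0.001,0.04,0,0,0],[1,0.001,0.001,0.08,0,0,0],[1,0.001,0.001,0.105,0,0,0],[1,0.001,0.001,0.118,0,0,0],[1,0.001,0.001,0.118,0,0,0],[0,0.001,0.001,0.118,0,0,0],[0,0.001,0.001,0.118,0,0,0],[0,0.001,0.001,0.118,0,0,0],[0,0.001,0.001,0.118,0,0,0],[0,0.001,0.001,0.118,0,0,0]]}}

```text
clock: 22.2
position: [534.8, -315.8, 98.4]
ee_rot: [0.999, 0.036, 0.001, 0.001]
contact_force: [-1.1, 1.6, 5.4]
gripper_width: 47.5
grasp_force: 61.4
```

Emit:
{"op": "servo_tool", "data": {"increments": [[0,0,0,-0.01,0,0,0],[0,0,0,-0.03,0,0,0],[0,0,0,-0.07,0,0,0],[0,0,0,-0.09,0,0,0],[0,0,0,-0.09,0,0,0]]}}

```text
clock: 22.82
position: [534.9, -315.7, 188.9]
ee_rot: [0.999, 0.035, 0.002, 0.001]
contact_force: [1.3, 0.3, -0.5]
gripper_width: 47.2
grasp_force: 61.8
```

```bash
python3 -c "
from h import *
goto(517.5,304,170,-.049)"
```

```text
shift [ 0.0264 -0.6194  0.0181] turn [ 0.1 -0.2  6.9] yaw 0.071 j6 1.91 p [ 534.9 -315.7  188.9]
```

Emit:
{"op": "servo_tool", "data": {"increments": [[0,0.028,-0.62,0.018,0,0,6.9],[0,0.028,-0.62,0.018,0,0,6.9],[0,0.028,-0.62,0.018,0,0,6.9],[0,0.028,-0.62,0.018,0,0,6.9],[0,0.028,-0.62,0.018,0,0,6.9],[0,0.028,-0.62,0.018,0,0,6.9],[0,0.028,-0.62,0.018,0,0,6.9],[0,0.028,-0.62,0.018,0,0,6.9],[0,0.028,-0.62,0.018,0,0,6.9],[0,0.028,-0.62,0.018,0,0,6.9],[0,0.028,-0.62,0.018,0,0,6.9],[0,0.028,-0.62,0.018,0,0,6.9]]}}

```text
clock: 24.32
position: [517.3, 304.5, 167.3]
ee_rot: [1.0, -0.025, -0.001, 0.001]
contact_force: [0.5, -0.0, -0.6]
gripper_width: 47.3
grasp_force: 61.9
```

```bash
python3 - <<'E'
from h import *
im=wrist("w10.png"); 
for k,z in(("round_tray",3),("soup_puck",155)):
    for r in arm.spot_point("wrist",k)[:2]: print(k,round(r["p"],2),np.round(r["centre"]),np.round(watz(im,r["centre"],z)))
goto(519,304,21,-.049); print(arm.read_state()["gripper_width"])
E
```

```text
round_tray 0.95 [314. 181.] [515. 305.   3.]
soup_puck 0.87 [317. 241.] [516. 304. 155.]
shift [ 0.001  -0.0006  0.1476] turn [ 0.   0.  -0.1] yaw -0.051 j6 0.72 p [518.1 303.5 168.6]
47.37901065684297
```

View pics/w10.png

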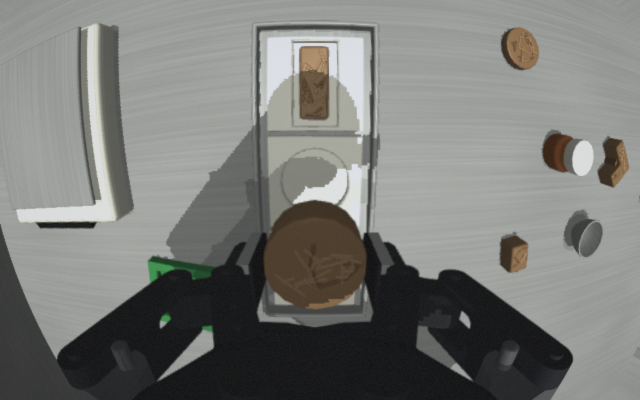

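The puck is held level over the round recess, centred at (314,180), and the oat bar lies flat in its slot. Lowering.

Emit:
{"op": "servo_tool", "data": {"increments": [[0,0,-0.0005,0.05,0,0,0],[0,0,-0.0005,0.09,0,0,0],[0,0,-0.0005,0.12,0,0,0],[0,0,-0.0005,0.133,0,0,0],[0,0,-0.0005,0.14,0,0,0],[0,0,-0.0005,0.144,0,0,0],[0,0,-0.0005,0.146,0,0,0],[0,0,-0.0005,0.147,0,0,0],[0,0,-0.0005,0.147,0,0,0]]}}

```text
clock: 25.6
position: [518.3, 305.7, 22.4]
ee_rot: [1.0, -0.025, 0.0, -0.0]
contact_force: [0.0, 0.5, -1.5]
gripper_width: 47.4
grasp_force: 61.9
```

Emit:
{"op": "servo_tool", "data": {"increments": [[0,0,0,0.001,0,0,0],[0,0,0,0.002,0,0,0],[0,0,0,0.003,0,0,0],[0,0,0,0.003,0,0,0]]}}

```text
clock: 26.1
position: [518.3, 305.7, 20.9]
ee_rot: [1.0, -0.025, 0.0, -0.0]
contact_force: [-4.6, -0.9, 9.1]
gripper_width: 47.0
grasp_force: 62.9
```

Seated, with 9 N of contact. Releasing and backing off.

Emit:
{"op": "servo_tool", "data": {"increments": [[0.75,0,0,0,0,0,0],[0.75,0,0,0,0,0,0],[0.75,0,0,0,0,0,0],[0.75,0,0,-0.01,0,0,0],[0.75,0,0,-0.03,0,0,0],[0.75,0,0,-0.08,0,0,0],[0.75,0,0,-0.13,0,0,0],[0.75,-0.05,0,-0.18,0,0,0],[0.75,-0.05,0,-0.2,0,0,0],[0.75,-0.05,0,-0.2,0,0,0]]}}

```text
clock: 27.35
position: [468.7, 308.9, 222.5]
ee_rot: [1.0, -0.024, 0.002, -0.003]
contact_force: [0.5, -0.0, -0.6]
gripper_width: 64.2
grasp_force: 0.0
```

```bash
python3 - <<'E'
from h import *
im=wrist("w11.png"); hsv=cv2.cvtColor(im["color"],cv2.COLOR_RGB2HSV); m=(hsv[:,:,1]>85)&(hsv[:,:,0]<25)
for n,p,s in(("noodle/421.6,308.4",(421,309),(50,50,0)),("puck/517.4,303.7",(517,304),(50,50,1)),("oat/613,299",(613,299),(66,26,0))):
    px=wproj(im,[(*p,37)])[0]; print(n,px); 
    try: print(fit(im,comp(m,px),s,7,37,p))
    except Exception as e: print(e)
E
```

```text
noodle/421.6,308.4 [317.98867327 217.87360853]
area [ 296  192   43   46 1855]
(array([418.7, 311.1]), np.float64(1.545), np.float64(0.15))
puck/517.4,303.7 [318.4573173  130.77694947]
area [ 295  111   44   44 1523]
(array([514.6, 306.5]), np.float64(0.635), np.float64(0.136))
oat/613,299 [318.73929394  41.22210116]
area [ 306   16   23   60 1343]
(array([609.6, 300.5]), np.float64(3.094), np.float64(0.138))
```

View pics/w11.png

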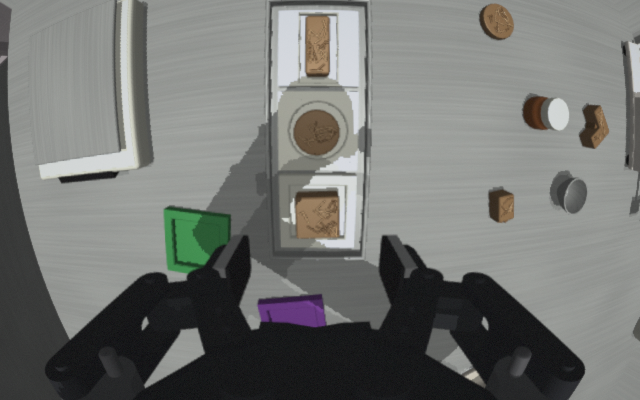

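All three pieces lie flat inside their recesses: bar at (317,45), puck (317,132) and block (317,216). The rejects are where they were, and the arm is clear.

```bash
python3 -c "
from bench import arm
print(arm.job_done())"
```

```text
the job is handed in; nothing more can be done
None
```

I pressed the lever to its stop, laid the puck, noodle block and oat bar flat in their recesses with the rejects untouched, and handed the job in at about 27 s; no verdict came back.

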